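Roll a damper sleeve up to the stop and swing the keeper behind it

TASK

Push the larger of the two sleeves up its gutter, over the crest, until it rests against the stop plate at the high end; then push the keeper bar across that gutter, as far as it goes, so the sleeve cannot roll back. Nudge things along with the fingertips and do not lift the sleeve out of the gutter. Leave the smaller sleeve in its seat and everything else on the bench where it is.

Things in the scene. Friction and masses are not known exactly. Their poses are not given: they have to be found in the camera images.
- ramp: Fixed ramp, two parallel gutters, 237 x 168 mm, 72 high. Origin: centre of its underside, on the bench; x uphill (roughly to the robot's left), y across, z up. Gutters 64 mm wide, centred at y +44 and -44, a 24 mm divider between; divider and 8 mm outer walls stand 10 mm above the floor. Its place and yaw vary.
- slope (a point): Seat, the bottom of a shallow V at the gutters' low end, on the mid line at floor level: ramp x -75, z 14 mm. This frame: x up the 10 degree slope, y across, z square to the floor. Below the seat the floor rises to a low lip at x -110, z 20.
- crest (a point): Top of the slope on the mid line at floor level: ramp x 75, z 40.4 mm. Axes as the ramp's. Beyond it the floor falls at 10 degrees to the stop.
- stop (a point): Foot of the stop plate's face, on the mid line: ramp x 115, floor z 33.4 mm. Axes as the ramp's. The plate is as wide as the ramp, its top at z 72.
- big_sleeve: The larger damper sleeve: loose brassy cylinder, smooth, diameter 46, length 58 mm, about 110 to 260 g, lying across either gutter in its seat. Origin: its centre; y its axis. On the slope it rolls back if let go. Resting at the stop its centre is at ramp x 92, z 61 mm, where it stays by itself behind the crest. Push it low: fingers at or above its centre tend to drag on it.
- small_sleeve: The smaller sleeve, same look, diameter 34 mm, length 58 mm, lying in the seat of the other gutter. Origin: its centre; y is its axis.
- keeper (a joint): Steel keeper bar turning about an upright pin on the divider, at ramp x 58, y 0. 0: points downhill along the divider (start within 0.1); +1.57 across the +y gutter, -1.57 across the -y one (end stops). Friction 0.03 N m, stays where left. 74 mm long from the pin, 10 thick, spans ramp z 54 to 72 mm. Across, it clears the larger sleeve at its stop by 6 mm.
- keeper_tip (a point): Middle of the keeper bar's free end face, 74 mm from the pin.
- adjuster0: Adjuster knob, brass and steel, 32 mm wide, 46 mm tall, standing past the ramp's low end. Origin: centre of its underside.
- adjuster1: Another such adjuster knob, standing on the robot's side of the ramp. Origin: centre of its underside.
- bumper: Black rubber bump stop, 48 mm wide, 20 mm tall, past the low end. Origin: centre of its underside.
- lockring: Dark lock ring lying flat, 68 mm wide, 10 mm tall, past the high end. Origin: centre of its underside.
- standing_tube: Black tube standing on end, 44 mm wide, 70 mm tall, past the high end. Origin: centre of its underside.
- hex_key: T-handled hex key lying flat, blue handle 95 x 24 x 22 mm, 110 mm shaft, on the side of the ramp away from the robot. Origin: centre of its underside (of the handle).
- grease_jar: Blue jar, 60 mm wide, 110 mm tall, on the bench to the robot's left. Origin: centre of its underside.
- spanner: Steel spanner lying on the bench to the robot's right. Origin: under its middle.
Not all that is in view belongs to the job. Leave any blue or pink look-alike of the big_sleeve alone.

How it is judged:
On the way, in this order (a step that is already met when the one before it is completed fails the run):
1. the larger sleeve rests against the stop (x of big_sleeve in the frame of ramp between 0.088 and 0.096 m and z of big_sleeve in the frame of ramp between 0.055 and 0.066 m and linear speed of big_sleeve below 0.03 m/s), for 0.2 s.
2. the keeper is across behind the larger sleeve (((y of big_sleeve in the frame of ramp above 0.03 m and value of joint keeper above 1.3 rad) or (y of big_sleeve in the frame of ramp below -0.03 m and value of joint keeper below -1.3 rad))), for 0.2 s.
At the end, for the whole second after the job is handed in: The larger sleeve is at rest against the stop plate (within 4 mm) in its gutter, the keeper is turned across that gutter to within 0.27 rad of its end stop, and the smaller sleeve is within 12 mm of where it started (all of step 1 and ((y of big_sleeve in the frame of ramp above 0.03 m and value of joint keeper above 1.3 rad) or (y of big_sleeve in the frame of ramp below -0.03 m and value of joint keeper below -1.3 rad)) and distance of small_sleeve from where it was at the start of the episode below 0.012 m and velocity of joint keeper between -0.1 and 0.1 rad/s); the robot touches nothing.
It fails at once if the larger sleeve is lifted more than 15 mm off the gutter floor or taken out of its gutter (z of big_sleeve in the frame of slope above 0.038 m or z of big_sleeve in the frame of slope below 0 m).
It fails at once if the smaller sleeve is moved more than 12 mm (distance of small_sleeve from where it was at the start of the episode above 0.012 m).
It fails at once if another thing on the bench is moved more than 20 mm (distance of any of adjuster0, adjuster1, bumper, lockring, standing_tube, hex_key, grease_jar, spanner from where it was at the start of the episode above 0.02 m).
It also fails if it takes over 54 s, if anything falls off the work surface, if the arm or the gripper's body presses on something with over 40 N, if the wrist force passes 120 N, or if a joint passes its speed limit or range.

ROBOT

A 7-joint arm with a two-finger parallel gripper is mounted at the origin on the work surface. World frame = base frame: x ahead of the robot, y to its left, z up, the work surface at z = 0. Lengths are in m, angles in rad, forces in N, time in s.
With the tool pointing down it reaches from about 0.425 to 0.925 m from the base axis. Payload 6.8 kg.
Tool frame: the origin (TCP) lies at the very end of the fingers, on their centre line; the grasp point (between the pads) lies bot.hold_point_z behind it (bot.hold_point_z is the distance from the TCP to the grasp point, in m); x points along the fingers, z is the direction in which the jaws open and shut, and the axes are right-handed (so a half turn about x gives the same grasp; the last joint's range is limited). The gripper opens to 85 mm and grips with 20 to 120 N. Pads are 22 mm wide; open, the fingers measure 114 mm over their backs; the gripper's body (76 mm by 85 mm) begins 54 mm behind the grasp point. The pads swing forward as they close: fully open they stand 13 mm farther back than shut.
Start: joints at [-1.351, 0.477, 0.022, 1.555, -0.011, 1.109, -0.083], TCP at [0.217, 0.639, 0.202] pointing down, gripper open.
Joint ranges: [-2.96, 2.96], [-0.34, 2.1], [-1.41, 1.46], [0.24, 2.44], [-1.37, 4.51], [0.17, 1.92], [-2.96, 2.96]. Speed limits (rad/s): [2.39, 2.39, 3.14, 3.14, 3.14, 3.14, 3.14].

INTERFACE

Orientations are given as a unit quaternion [w, x, y, z].
In Python, from station import bot gives the robot as it stands.
- The arm moves only by the tool drive_tool, never from a script. Its arguments are lists of equal length, an entry for each row: "slide": the shift along the world's x, y, z in mm, a list of three; "turn": the turn, a rotation vector about the world's x, y, z in rad, a list of three; "gripper": the opening, from 0 (shut) to 1 (fully open). A call has 1 to 10 rows; each row is the pose to reach, as a shift and turn from the pose measured when the call began; what a row does not reach only later rows make up. A row lasts 1/10 s, in which the tool goes at most 50 mm and 8.59 degrees, less where a joint would pass 70% of its speed; a pose out of reach is approached as far as the arm can. A call with a gripper value outside its range is refused whole. The fingers move at their own pace and stop on an object; "squeeze" is the grip in N (left out, the last holds). Time passes only in rows, so rows that repeat a pose let the fingers close. It gives the time, the measured TCP pose, the force and the opening at its end, in the units of the state.
- bot.get_obs(): the state, without advancing time (a new reading comes with each control period).
- bot.read_camera(name): name is "scene" or "top" or "wrist"; returns a dict with "color" (480x640x3 uint8, red, green, blue), "fovy" (degrees; the focal length in pixels is half the picture's height over the tangent of half this angle, whatever the lens; pixels are square), "cx", "cy" (the principal point, pixels), "R" (3x3) and "t" (3): a world point X has camera coordinates R X + t. Camera axes: x right, y down, z forward; pixel columns grow to the right and rows downward; lengths in m; the calibration is good to about 2 mm. A picture is of the moment at which its call begins. There is no depth.
- bot.hand_in(): hands the job in, once; it reports no verdict.
The state is a dict: "t": time; "q": joint angles; "joint_vel": joint speeds; "joint_torque": joint torques, N m; "eef_pos": TCP position; "tool_rot": TCP orientation; "contact_force": force on the tool from outside, world axes, zero at the start; "torque": the same for the moment, N m; "gripper_width": opening from 0.0 (shut) to 1.0 (fully open).
Only numpy, scipy, OpenCV 4.12 (cv2) and the standard library are available. Lean on these libraries where they do the work, as an engineer would, in place of code of your own. Each camera call takes 0.05 s, during which the arm holds its last target.

## Working session

There is one attempt and no reset: what is moved stays moved. The work goes in short steps, Python scripts to look and compute and a tool call to move; the robot and the scene stay as the last step left them, time stands still between calls to the robot, and variables do not carry over. Pictures are saved under pics/ and viewed, and the job is handed in when it is done.

Besides the shell and the picture viewer there is one more tool, called after "Emit:" as a command line: name --argument value ..., lists and objects as JSON in quotes. drive_tool: Moves the arm, as the interface text tells. Its arguments: {"type":"object","properties":{"slide":{"type":"array"},"turn":{"type":"array"},"gripper":{"type":"array"},"squeeze":{"type":"number"}},"required":["slide","turn","gripper"]}

```bash
ls; mkdir -p pics; python3 - <<'E'
from station import bot
import cv2
print(bot.get_obs(), bot.hold_point_z)
for n in ("scene","top","wrist"):
    c=bot.read_camera(n); cv2.imwrite(f"pics/{n}0.png",c["color"][:,:,::-1]); print(n,c["fovy"],c["cx"],c["cy"],c["R"],c["t"])
    import pickle; pickle.dump(c,open(f"{n}0.pkl","wb"))
E
```

```text
pics
{'t': 0.0, 'q': array([-1.35110168,  0.47779206,  0.02234845,  1.55644657, -0.01148764,
        1.10932014, -0.08308657]), 'joint_vel': array([-0.00077161, -0.000441  ,  0.00069785, -0.00075213, -0.00238733,
       -0.00056649,  0.00015216]), 'joint_torque': array([-8.88783998e-04, -5.96460235e+01,  1.60761025e+00, -2.81203169e+01,
        1.25549655e-02,  9.31901392e-03,  2.87253170e-05]), 'eef_pos': array([0.21713821, 0.63843484, 0.20083341]), 'tool_rot': array([ 0.57437946, -0.41214705,  0.57536994,  0.41130583]), 'contact_force': array([-1.05294489,  0.43125453, -0.42165012]), 'torque': array([-0.02063335,  0.03046202,  0.05049202]), 'gripper_width': 0.9998248423694628} 0.0187
scene 49.99391167134471 328.63363634945966 242.05120476092782 [[-0.79299936  0.60919234  0.00605854]
 [ 0.51053445  0.66993482 -0.53901939]
 [-0.33242531 -0.42434894 -0.84227156]] [ 0.46269666 -0.2460173   1.3704111 ]
top 48.40896738385539 311.00456301419126 241.9858592200088 [[ 0.00361792 -0.99996905 -0.00698615]
 [-0.99287335 -0.00275988 -0.11914229]
 [ 0.11911932  0.00736741 -0.99285261]] [0.0064918  0.60016709 1.30437146]
wrist 71.87347073177627 321.8348221166123 236.4274804070203 [[ 0.32222125  0.9466627  -0.00178879]
 [ 0.91294064 -0.3102421   0.26512117]
 [ 0.25042536 -0.08706073 -0.96421344]] [-0.67401091 -0.03403656  0.37927573]
```

View pics/scene0.png

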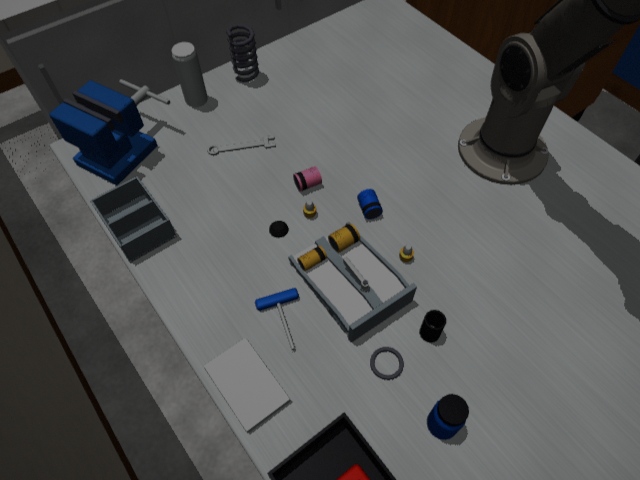

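View pics/top0.png

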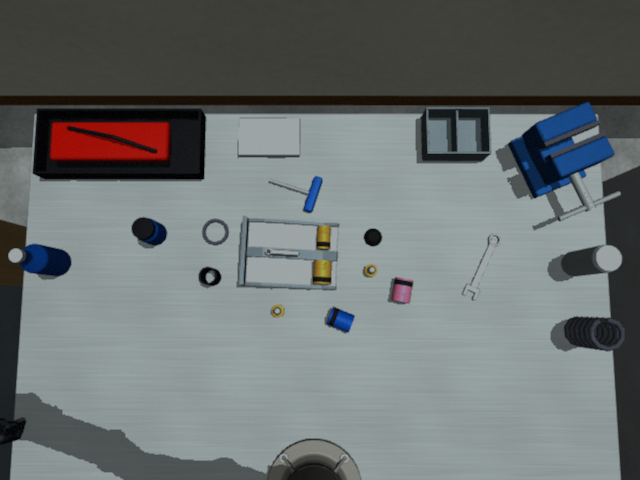

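View pics/wrist0.png

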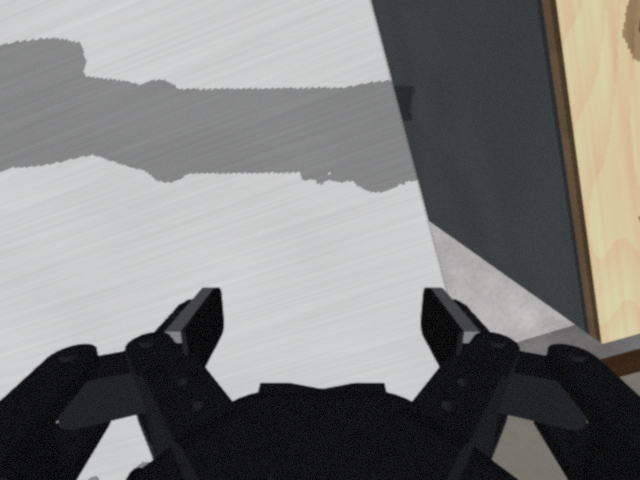

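```bash
python3 - <<'E'
import cv2
a=cv2.imread("pics/top0.png")[205:300,225:350]; b=cv2.imread("pics/scene0.png")[215:345,280:430]
cv2.imwrite("pics/topz.png",cv2.resize(a,None,fx=6,fy=6,interpolation=cv2.INTER_CUBIC))
cv2.imwrite("pics/scenez.png",cv2.resize(b,None,fx=4.5,fy=4.5,interpolation=cv2.INTER_CUBIC))
E
```

```text
(no output)
```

View pics/topz.png

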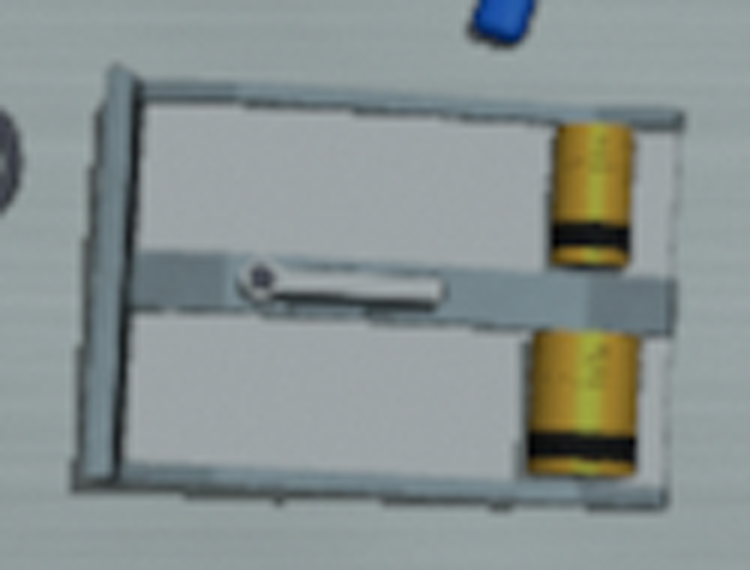

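View pics/scenez.png

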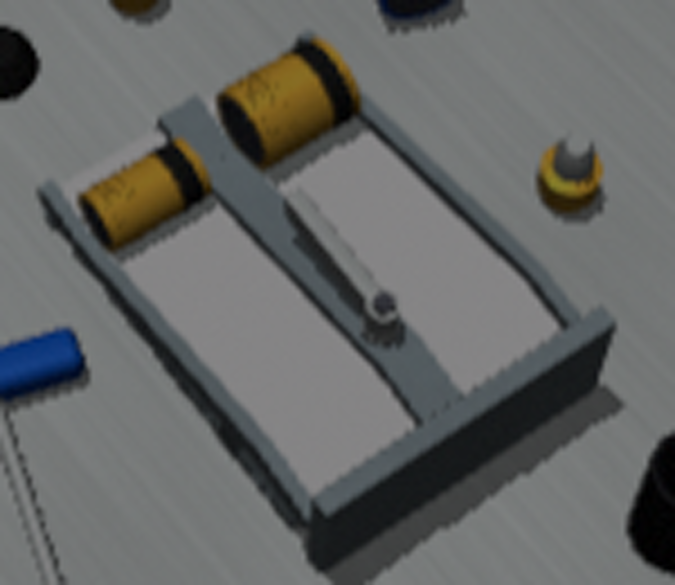

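```bash
cat > h.py <<'E'
import numpy as np,pickle,cv2
def K(c):
    f=240/np.tan(np.radians(c["fovy"]/2)); return f
def proj(c,X):
    p=np.asarray(X)@np.array(c["R"]).T+c["t"]; return p[:,:2]/p[:,2:]*K(c)+[c["cx"],c["cy"]]
def ray(c,u,v,z):
    R=np.array(c["R"]); o=-R.T@c["t"]; d=R.T@np.array([(u-c["cx"])/K(c),(v-c["cy"])/K(c),1]); return o+d*(z-o[2])/d[2]
E
python3 - <<'E'
from h import *
from scipy.optimize import least_squares
T=pickle.load(open("top0.pkl","rb"));S=pickle.load(open("scene0.pkl","rb"))
def tz(u,v): return ((u+.5)/6-.5+225,(v+.5)/6-.5+205)
def sz(u,v): return ((u+.5)/4.5-.5+280,(v+.5)/4.5-.5+215)
pts=[(T,tz(140,75),(115,-84,72)),(T,tz(118,480),(115,84,72)),(T,tz(683,110),(-110,-84,30)),(T,tz(665,503),(-110,84,30)),(T,tz(262,278),(58,0,74)),
(S,sz(613,325),(127,84,72)),(S,sz(598,308),(115,84,72)),(S,sz(318,513),(127,-84,72)),(S,sz(310,495),(115,-84,72)),(S,sz(45,183),(-110,-84,30)),(S,sz(382,303),(58,0,74))]
def W(p,q): 
    c,s=np.cos(p[2]),np.sin(p[2]); q=np.array(q)/1000; return np.array([p[0]+c*q[0]-s*q[1],p[1]+s*q[0]+c*q[1],q[2]])
for c,uv,q in pts:
    print(q,ray(c,*uv,q[2]/1000).round(4))
r=least_squares(lambda p:np.concatenate([(proj(c,[W(p,q)])[0]-uv) for c,uv,q in pts]),[.6,.05,1.57],loss="soft_l1")
print(r.x,r.fun.reshape(-1,2).round(1)); np.save("ramp.npy",r.x)
# sleeves
for nm,c,z in(("T",T,.037),("S",S,.037)):
    h=cv2.cvtColor(c["color"],cv2.COLOR_RGB2HSV); m=cv2.inRange(h,(15,120,60),(35,255,255))
    n,l,st,ce=cv2.connectedComponentsWithStats(m)
    for i in range(1,n):
        if st[i,4]>30: print(nm,st[i],ce[i].round(1),ray(c,*ce[i],z).round(4))
def tip(c,uv):
    return ray(c,*uv,.072)
a=tip(T,tz(262,278));b=tip(T,tz(440,292)); print("keeper",a,b, np.arctan2(*(b-a)[[1,0]]))
a=tip(S,sz(382,303));b=tip(S,sz(297,195)); print("keeper",a,b, np.arctan2(*(b-a)[[1,0]]))
for q in [(-75,44,14+23),(-75,-44,31),(58,0,72),(-16,0,72),(92,44,61)]: print(q,W(r.x,q).round(4))
E
```

```text
(115, -84, 72) [0.657  0.1634 0.072 ]
(115, 84, 72) [0.4915 0.1694 0.072 ]
(-110, -84, 30) [ 0.6497 -0.0608  0.03  ]
(-110, 84, 30) [ 0.4844 -0.0529  0.03  ]
(58, 0, 74) [0.5734 0.1122 0.074 ]
(127, 84, 72) [0.4978 0.1842 0.072 ]
(115, 84, 72) [0.4973 0.1735 0.072 ]
(127, -84, 72) [0.6639 0.174  0.072 ]
(115, -84, 72) [0.6614 0.1653 0.072 ]
(-110, -84, 30) [ 0.6489 -0.0588  0.03  ]
(58, 0, 74) [0.5758 0.1116 0.074 ]
[0.57222246 0.05329261 1.51965814] [[-0.1 -2. ]
 [-1.2 -1.1]
 [ 0.  -0.3]
 [-0.2  0.7]
 [ 0.4 -0.7]
 [ 1.1 -0.7]
 [ 0.8 -1.2]
 [ 1.1  0.3]
 [-0.7 -0.4]
 [-1.1 -0.2]
 [ 0.1 -0.3]]
T [317 226  13  17 199] [323.4 233.8] [ 0.6207 -0.0227  0.037 ]
T [317 246  13   3  35] [322.7 247.1] [ 0.5873 -0.0209  0.037 ]
T [313 260  18  18 284] [322.  268.7] [ 0.533  -0.0193  0.037 ]
T [365 265  12  12  63] [369.7 270.7] [ 0.5283 -0.1379  0.037 ]
T [313 281  17   3  41] [320.7 282.2] [ 0.4994 -0.0161  0.037 ]
T [272 305  12  12  67] [277.5 310.6] [0.429  0.0906 0.037 ]
S [303 205  13   9  56] [309.4 210. ] [ 0.5421 -0.1288  0.037 ]
S [330 227  24  22 304] [342.5 236.9] [ 0.527  -0.0221  0.037 ]
S [298 249  22  20 237] [309.6 258.2] [ 0.6202 -0.0221  0.037 ]
S [400 248  14  11  68] [406.  254.2] [0.4428 0.1001 0.037 ]
keeper [0.57358724 0.11233195 0.072     ] [0.56808267 0.03993328 0.072     ] -1.6466817417453825
keeper [0.57505748 0.11088384 0.072     ] [0.57007649 0.04153736 0.072     ] -1.6425007110797243
(-75, 44, 37) [ 0.5244 -0.0194  0.037 ]
(-75, -44, 31) [ 0.6123 -0.0239  0.031 ]
(58, 0, 72) [0.5752 0.1112 0.072 ]
(-16, 0, 72) [0.5714 0.0373 0.072 ]
(92, 44, 61) [0.533  0.1474 0.061 ]
```

```bash
cat >> h.py <<'E'
from scipy.spatial.transform import Rotation as Ro
P=np.load("ramp.npy")
def W(q):
    c,s=np.cos(P[2]),np.sin(P[2]); q=np.array(q)/1000; return np.array([P[0]+c*q[0]-s*q[1],P[1]+s*q[0]+c*q[1],q[2]])
xr=np.array([np.cos(P[2]),np.sin(P[2]),0]); yr=np.array([-xr[1],xr[0],0])
def target(tilt,sg=1):
    d=np.sin(tilt)*xr-np.cos(tilt)*np.array([0,0,1]); z=sg*yr; return np.column_stack([d,np.cross(z,d),z])
def cur(o): return Ro.from_quat(np.r_[o["tool_rot"][1:],o["tool_rot"][0]]).as_matrix()
def need(o,q,tilt,sg=1):
    p=W(q); R=cur(o); return ((p-o["eef_pos"])*1000).round(1), Ro.from_matrix(target(tilt,sg)@R.T).as_rotvec().round(3)
def inramp(p):
    d=np.array(p)-[P[0],P[1],0]; return np.array([d@xr,d@yr,d[2]])*1000
E
python3 - <<'E'
from h import *; from station import bot
o=bot.get_obs(); print(cur(o).round(2)); print(xr,yr)
for s in(1,-1): print(need(o,(-125,44,120),.42,s))
E
```

```text
[[-0.   -0.95  0.32]
 [-0.    0.32  0.95]
 [-1.   -0.   -0.  ]]
[0.0511159  0.99869273 0.        ] [-0.99869273  0.0511159   0.        ]
(array([ 304.7, -707.9,  -81.1]), array([ 0.274, -0.401,  1.817]))
(array([ 304.7, -707.9,  -81.1]), array([ 0.374,  0.252, -1.274]))
```

Emit:
drive_tool --slide '[[40, -30, 20], [80, -60, 20], [120, -90, 20], [150, -130, 20], [180, -170, 20], [205, -210, 20], [230, -250, 20], [250, -295, 20], [265, -340, 20], [275, -385, 20]]' --turn '[[0, 0, -0.1], [0, 0, -0.2], [0, 0, -0.3], [0, 0, -0.4], [0, 0, -0.5], [0, 0, -0.6], [0, 0, -0.7], [0, 0, -0.8], [0, 0, -0.9], [0, 0, -1.0]]' --gripper '[0.235, 0.235, 0.235, 0.235, 0.235, 0.235, 0.235, 0.235, 0.235, 0.235]'

```text
t: 1.15
eef_pos: [0.4929, 0.2514, 0.2209]
tool_rot: [0.702, -0.084, 0.703, 0.084]
contact_force: [1.1, -0.4, 0.3]
gripper_width: 0.237
```

```bash
python3 - <<'E'
from h import *; from station import bot
o=bot.get_obs(); print(o["q"].round(2),o["gripper_width"]);print(need(o,(-130,44,130),.42,-1))
E
```

```text
[-0.89  0.27  0.37  1.85 -0.11  1.05 -0.24] 0.23673455033260468
(array([  28.7, -325.7,  -90.9]), array([ 0.42 ,  0.038, -0.285]))
```

Emit:
drive_tool --slide '[[5, -40, 0], [10, -80, 0], [15, -120, 0], [20, -160, 0], [24, -200, 0], [28, -240, -10], [28, -285, -30], [29, -326, -50], [29, -326, -80], [29, -326, -91]]' --turn '[[0.04, 0, -0.03], [0.08, 0.01, -0.06], [0.13, 0.01, -0.09], [0.18, 0.02, -0.12], [0.23, 0.02, -0.15], [0.28, 0.03, -0.2], [0.34, 0.03, -0.24], [0.42, 0.04, -0.285], [0.42, 0.038, -0.285], [0.42, 0.038, -0.285]]' --gripper '[0.235, 0.235, 0.235, 0.235, 0.235, 0.235, 0.235, 0.235, 0.235, 0.235]'

```text
t: 2.15
eef_pos: [0.52, -0.0766, 0.1272]
tool_rot: [0.694, 0.167, 0.689, 0.128]
contact_force: [0.8, 1.8, -0.8]
gripper_width: 0.234
```

```bash
python3 - <<'E'
from h import *; from station import bot
o=bot.get_obs(); print(o["q"].round(2),o["contact_force"]);print(inramp(o["eef_pos"]),need(o,(-122,44,25),.42,-1))
for n in("top","scene"):
    c=bot.read_camera(n)["color"]; c=c[190:320,220:420] if n=="top" else c[180:350,260:440]
    cv2.imwrite(f"pics/{n}1.png",cv2.resize(c[:,:,::-1],None,fx=3.5,fy=3.5,interpolation=cv2.INTER_CUBIC))
c=bot.read_camera("wrist")["color"];cv2.imwrite("pics/wrist1.png",c[:,:,::-1])
E
```

```text
[-0.1   0.45  0.51  1.96 -0.71  1.07  0.77] [ 0.77022786  1.83662953 -0.81130175]
[-132.39000902   45.4994813   127.19996282] (array([   2. ,   10.3, -102.2]), array([ 0.   , -0.004,  0.004]))
```

View pics/scene1.png

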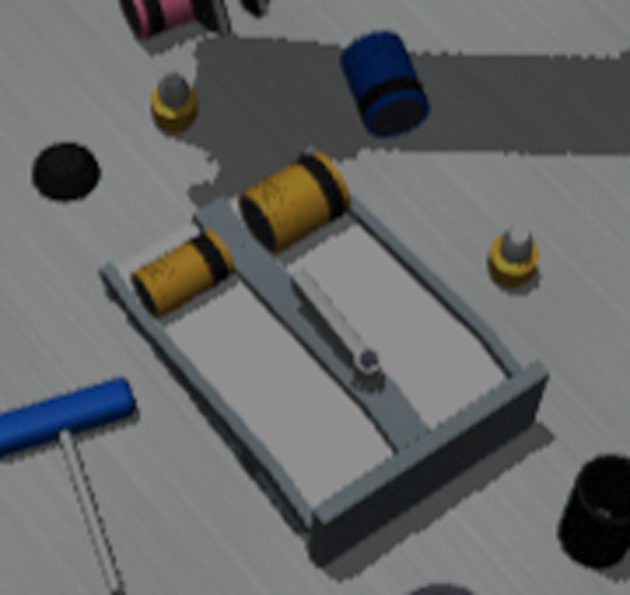

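View pics/wrist1.png

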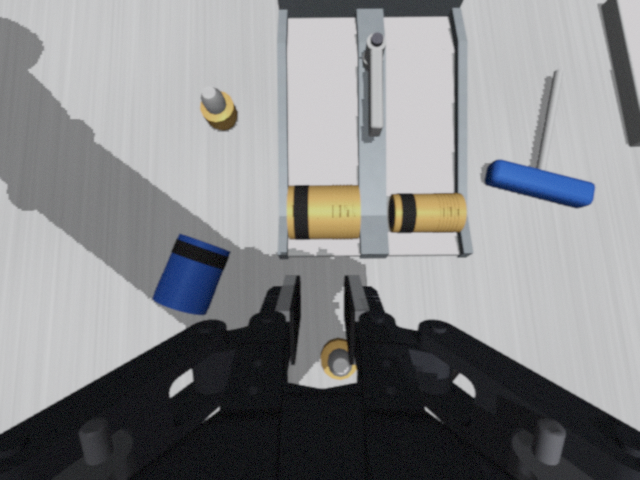

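Emit:
drive_tool --slide '[[2, 6, -30], [2, 9, -60], [2, 10, -85], [2, 10, -102], [2, 10, -102], [2, 10, -102]]' --turn '[[0, 0, 0], [0, 0, 0], [0, 0, 0], [0, 0, 0], [0, 0, 0], [0, 0, 0]]' --gripper '[0.235, 0.235, 0.235, 0.235, 0.235, 0.235]'

```text
t: 2.9
eef_pos: [0.5248, -0.0622, 0.029]
tool_rot: [0.695, 0.164, 0.688, 0.132]
contact_force: [-0.1, 0.2, 0.1]
gripper_width: 0.237
```

```bash
python3 - <<'E'
from h import *; from station import bot
o=bot.get_obs(); print(o["q"].round(2),o["contact_force"]);print(inramp(o["eef_pos"]),need(o,(-107,44,25),.42,-1))
for n in("scene","wrist"):
    c=bot.read_camera(n)["color"]; c=c[150:350,240:440] if n=="scene" else c
    cv2.imwrite(f"pics/{n}2.png",cv2.resize(c[:,:,::-1],None,fx=3 if n=="scene" else 1,fy=3 if n=="scene" else 1,interpolation=cv2.INTER_CUBIC))
E
```

```text
[-0.05  0.6   0.42  2.   -0.86  0.91  0.92] [-0.08279086  0.19527421  0.10630655]
[-117.79124674   41.49506152   29.04536898] (array([-2. , 10.9, -4. ]), array([-0.001,  0.   , -0.004]))
```

View pics/scene2.png

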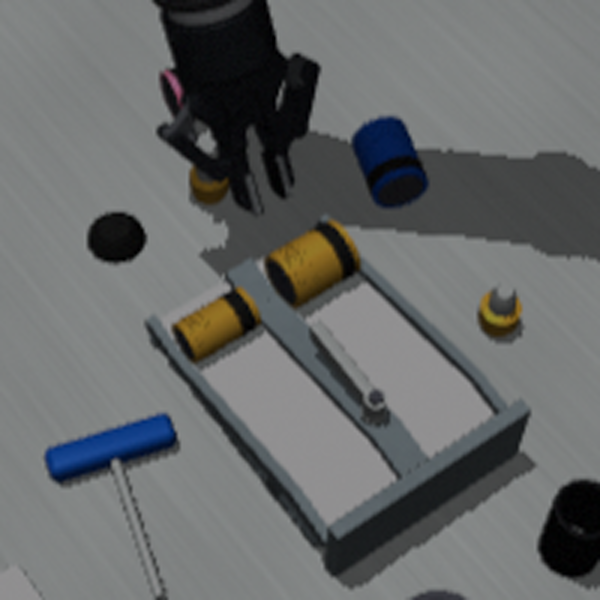

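View pics/wrist2.png

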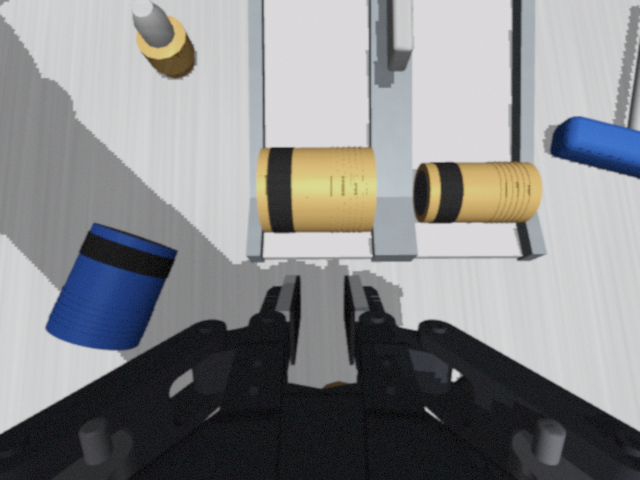

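Emit:
drive_tool --slide '[[-2, -3, -4], [-2, -3, -4], [-2, 0, -4], [-2, 4, -4], [-2, 8, -4], [-2, 11, -4]]' --turn '[[0, 0, 0], [0, 0, 0], [0, 0, 0], [0, 0, 0], [0, 0, 0], [0, 0, 0]]' --gripper '[0.15, 0.15, 0.15, 0.15, 0.15, 0.15]'

```text
t: 3.6
eef_pos: [0.523, -0.0511, 0.0254]
tool_rot: [0.695, 0.164, 0.687, 0.131]
contact_force: [-0.6, 0.8, -0.4]
gripper_width: 0.153
```

```bash
cat > look.py <<'E'
import sys
from h import *; from station import bot
o=bot.get_obs(); print(o["q"].round(2),o["contact_force"].round(1),"ramp",inramp(o["eef_pos"]).round(1))
k=sys.argv[1]
for n in sys.argv[2:]:
    c=bot.read_camera(n)["color"]; f=1
    if n=="scene": c=c[150:350,240:440];f=3
    if n=="top": c=c[190:310,220:400];f=4
    cv2.imwrite(f"pics/{n}{k}.png",cv2.resize(c[:,:,::-1],None,fx=f,fy=f,interpolation=cv2.INTER_CUBIC))
E
python3 look.py 3 wrist scene
```

```text
[-0.07  0.6   0.41  2.02 -0.87  0.89  0.92] [-0.6  0.8 -0.4] ramp [-106.7   43.8   25.4]
```

View pics/wrist3.png

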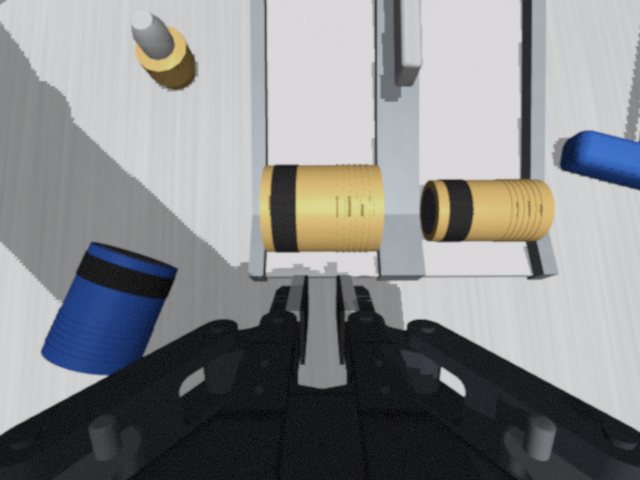

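View pics/scene3.png

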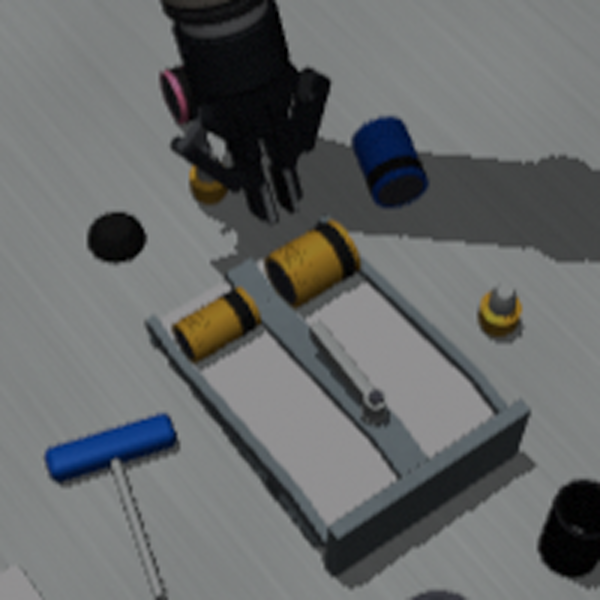

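Emit:
drive_tool --slide '[[0, 4, 0], [0, 8, 0], [1, 12, 0], [1, 16, 1], [1, 20, 1], [1, 24, 2], [1, 28, 3], [2, 32, 3]]' --turn '[[0, 0, 0], [0, 0, 0], [0, 0, 0], [0, 0, 0], [0, 0, 0], [0, 0, 0], [0, 0, 0], [0, 0, 0]]' --gripper '[0.15, 0.15, 0.15, 0.15, 0.15, 0.15, 0.15, 0.15]'

```text
t: 4.5
eef_pos: [0.5249, -0.0193, 0.0292]
tool_rot: [0.695, 0.164, 0.687, 0.132]
contact_force: [-5.7, -5.6, 17.7]
gripper_width: 0.151
```

```bash
python3 look.py 4 wrist scene
```

```text
[-0.12  0.58  0.4   2.04 -0.88  0.87  0.88] [-5.7 -5.6 17.7] ramp [-74.9  43.6  29.2]
```

View pics/wrist4.png

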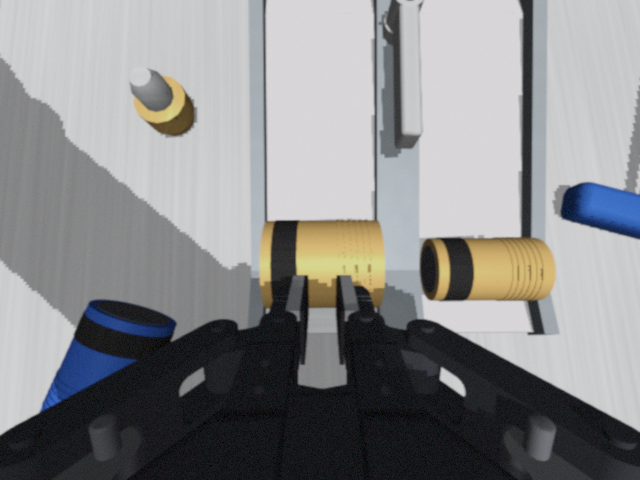

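View pics/scene4.png

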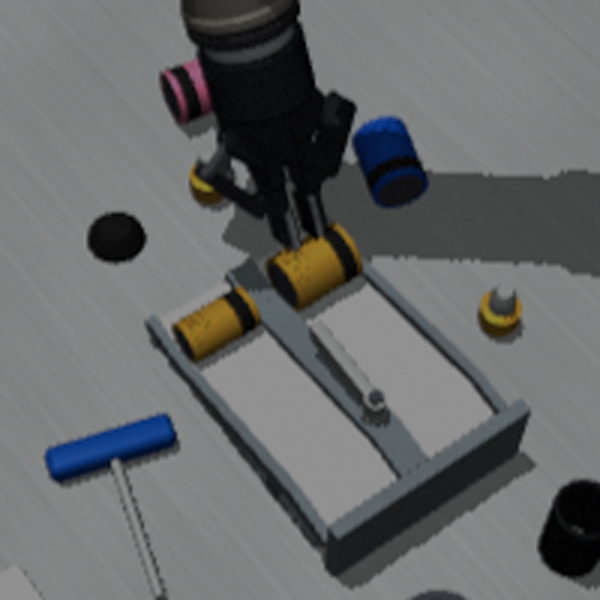

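```bash
python3 - <<'E'
from h import *; from station import bot
o=bot.get_obs(); R=cur(o); p=o["eef_pos"]; print(R.round(3),o["contact_force"].round(1))
for n in("scene","wrist"):
    c=bot.read_camera(n); im=c["color"][:,:,::-1].copy()
    pts=[p,p+R[:,0]*-.05,p+R[:,1]*.011,p-R[:,1]*.011,W((-75,44,37)),W((-75,15,37)),W((-75,73,37)),W((-75,44,60))]
    uv=proj(c,pts)
    f=4 if n=="scene" else 1; off=(270,180) if f==4 else (0,0)
    if f==4: im=cv2.resize(im[180:320,270:430],None,fx=4,fy=4,interpolation=cv2.INTER_CUBIC)
    for i,(u,v) in enumerate(uv):
        q=(int((u-off[0])*f),int((v-off[1])*f)); col=(0,0,255) if i<4 else (0,255,0); cv2.circle(im,q,3,col,-1); cv2.putText(im,str(i),q,0,.5,col)
    cv2.imwrite(f"pics/{n}5.png",im)
E
```

```text
[[ 0.021  0.042  0.999]
 [ 0.409  0.911 -0.047]
 [-0.912  0.409  0.002]] [-3.  -3.   9.3]
```

View pics/scene5.png

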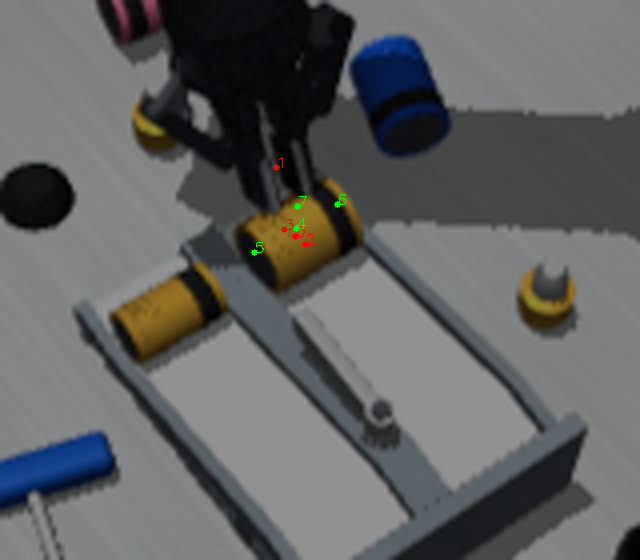

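View pics/wrist5.png

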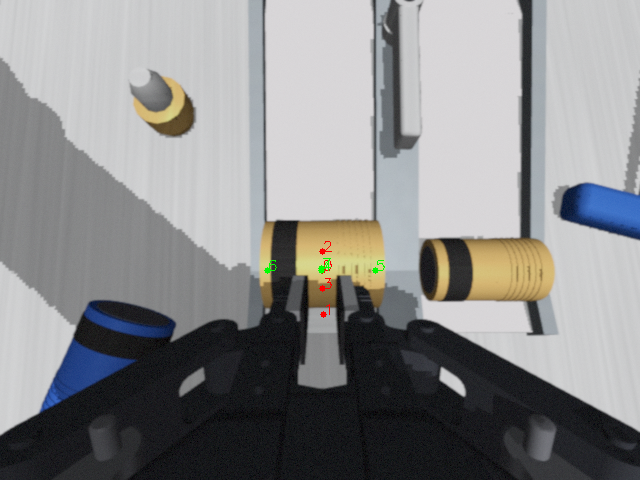

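```bash
python3 - <<'E'
from h import *; from station import bot
o=bot.get_obs(); R=cur(o); p=o["eef_pos"]
s=bot.read_camera("scene")["color"][190:260,310:390]; w=bot.read_camera("wrist")["color"][230:400,220:430]
cv2.imwrite("pics/s6.png",cv2.resize(s[:,:,::-1],None,fx=8,fy=8,interpolation=cv2.INTER_CUBIC)*1)
w=np.clip(w.astype(float)*2.0,0,255).astype(np.uint8)
cv2.imwrite("pics/w6.png",cv2.resize(w[:,:,::-1],None,fx=3.5,fy=3.5,interpolation=cv2.INTER_CUBIC))
E
```

```text
(no output)
```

View pics/s6.png

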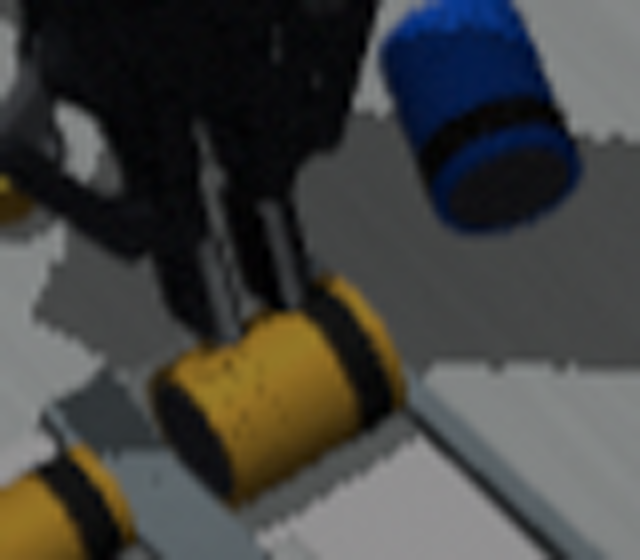

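View pics/w6.png

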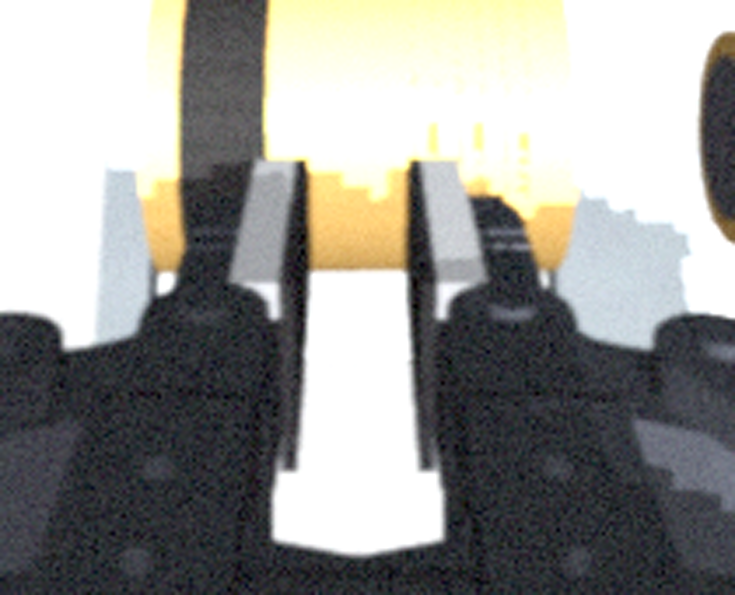

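```bash
python3 - <<'E'
from h import *; from station import bot
o=bot.get_obs(); R=cur(o); p=o["eef_pos"]
S=bot.read_camera("scene");Wc=bot.read_camera("wrist")
def P34(c):
    f=K(c); return np.array([[f,0,c["cx"]],[0,f,c["cy"]],[0,0,1]])@np.c_[c["R"],c["t"]]
for a,b in(((306.6,275.7),(347.5,227.5)),((337.7,275.7),(340,231.2))):
    X=cv2.triangulatePoints(P34(Wc),P34(S),np.array(a),np.array(b)); X=(X[:3]/X[3]).ravel()
    print(X.round(4),"ramp",inramp(X).round(1),"tool mm",(R.T@(X-p)*1000).round(1), proj(S,[X]),proj(Wc,[X]))
print("cam wrist tool",(R.T@(-np.array(Wc["R"]).T@Wc["t"]-p)*1000).round(0))
print(o["contact_force"],o["torque"],inramp(p))
E
```

```text
[ 0.5155 -0.0215  0.0656] ramp [-77.6  52.8  65.6] tool mm [-34.1  12.6  -9.4] [[347.02877183 227.51548114]] [[301.89777957 272.46379869]]
[ 0.5325 -0.0244  0.0626] ramp [-79.6  35.7  62.6] tool mm [-32.2   9.4   7.7] [[340.23206876 231.21721212]] [[339.85100084 277.41418578]]
cam wrist tool [-172.   67.   -1.]
[-1.26809884 -2.22793022  9.38680488] [-0.14235444  0.56276186  0.27493036] [-75.01982117  43.28429492  29.33771274]
```

Emit:
drive_tool --slide '[[0, -5, 8], [-1, -20, 20], [-2, -40, 30], [-2, -40, 30], [-2, -40, 30]]' --turn '[[0, 0, 0], [0, 0, 0], [0, 0, 0], [0, 0, 0], [0, 0, 0]]' --gripper '[0.15, 0.15, 0.15, 0.15, 0.15]'

```text
t: 5.4
eef_pos: [0.5234, -0.0594, 0.0596]
tool_rot: [0.696, 0.164, 0.687, 0.131]
contact_force: [-0.0, 0.8, -0.4]
gripper_width: 0.152
```

```bash
python3 look.py 7
python3 - <<'E'
from h import *; from station import bot
s=bot.read_camera("scene")["color"][160:240,300:390]; w=bot.read_camera("wrist")["color"]
s=np.clip(s.astype(float)*2.0,0,255).astype(np.uint8)
cv2.imwrite("pics/s7.png",cv2.resize(s[:,:,::-1],None,fx=7,fy=7,interpolation=cv2.INTER_CUBIC))
cv2.imwrite("pics/w7.png",w[:,:,::-1])
E
```

```text
[-0.08  0.55  0.45  2.   -0.82  0.95  0.87] [-0.   0.8 -0.4] ramp [-115.1   43.    59.6]
```

View pics/s7.png

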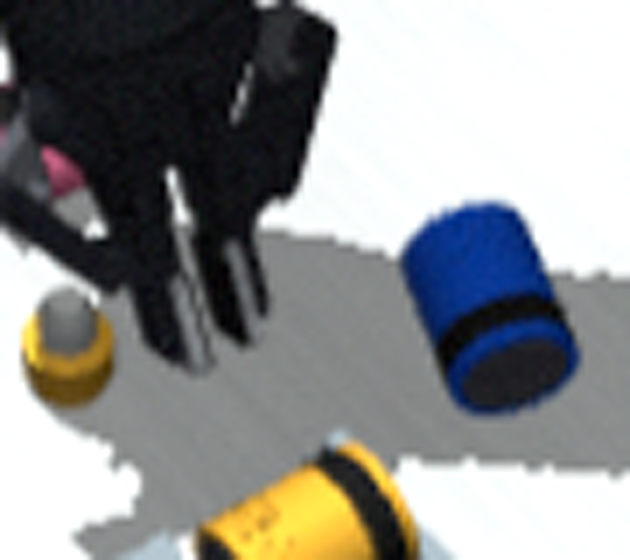

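View pics/w7.png

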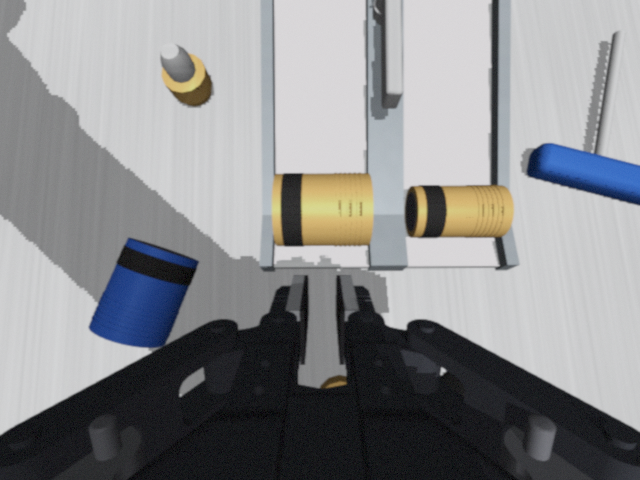

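```bash
python3 - <<'E'
from h import *; from station import bot
o=bot.get_obs(); R=cur(o); p=o["eef_pos"]
S=bot.read_camera("scene");Wc=bot.read_camera("wrist")
def P34(c):
    f=K(c); return np.array([[f,0,c["cx"]],[0,f,c["cy"]],[0,0,1]])@np.c_[c["R"],c["t"]]
for a,b in(((306.6,275.7),(335.5,209)),((337.7,275.7),(329.2,213))):
    X=cv2.triangulatePoints(P34(Wc),P34(S),np.array(a),np.array(b)); X=(X[:3]/X[3]).ravel()
    print(X.round(4),"ramp",inramp(X).round(1),"tool mm",(R.T@(X-p)*1000).round(1), proj(S,[X]),proj(Wc,[X]))
for d in(0,10,20,33): print(d,proj(S,[p-R[:,0]*d/1000+R[:,1]*.011]),proj(Wc,[p-R[:,0]*d/1000+R[:,1]*.011]))
E
```

```text
[ 0.5162 -0.0624  0.0918] ramp [-118.4   50.    91.8] tool mm [-31.8   9.4  -6.4] [[335.75393696 208.98299408]] [[309.14480357 277.30912782]]
[ 0.5318 -0.064   0.0878] ramp [-119.2   34.4   87.8] tool mm [-28.4   6.9   9.3] [[329.7616109  213.02327618]] [[342.88996705 279.51893922]]
0 [[336.91954494 221.97357394]] [[322.91873563 252.28234812]]
10 [[335.94797323 218.41997324]] [[322.98170288 258.28783703]]
20 [[334.96648197 214.83009103]] [[323.05217294 265.00890533]]
33 [[333.67546214 210.10808343]] [[323.15739112 275.04406837]]
```

Emit:
drive_tool --slide '[[-3, 0, -25], [-3, 0, -45], [-3, 0, -58], [-3, 0, -58], [-3, 0, -58]]' --turn '[[0, 0, 0], [0, 0, 0], [0, 0, 0], [0, 0, 0], [0, 0, 0]]' --gripper '[0.15, 0.15, 0.15, 0.15, 0.15]'

```text
t: 6.1
eef_pos: [0.5199, -0.0581, 0.001]
tool_rot: [0.695, 0.164, 0.688, 0.132]
contact_force: [0.9, 0.1, 0.2]
gripper_width: 0.149
```

```bash
cat >> h.py <<'E'
def tip(o,d=31): return inramp(o["eef_pos"]-cur(o)[:,0]*d/1000)
E
python3 look.py 8 scene wrist
python3 -c "
from h import *; from station import bot
print(tip(bot.get_obs()))"
```

```text
[-0.04  0.64  0.39  2.02 -0.9   0.87  0.98] [0.9 0.1 0.2] ramp [-113.9   46.6    1. ]
[-126.86535824   45.98299611   29.95919051]
```

View pics/scene8.png

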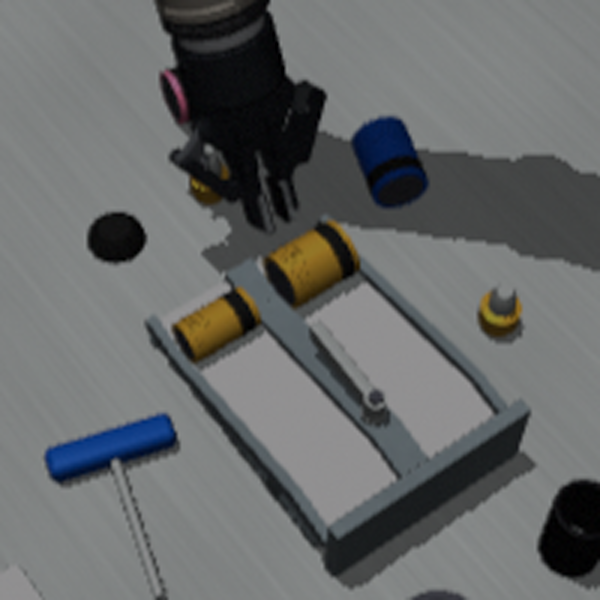

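View pics/wrist8.png

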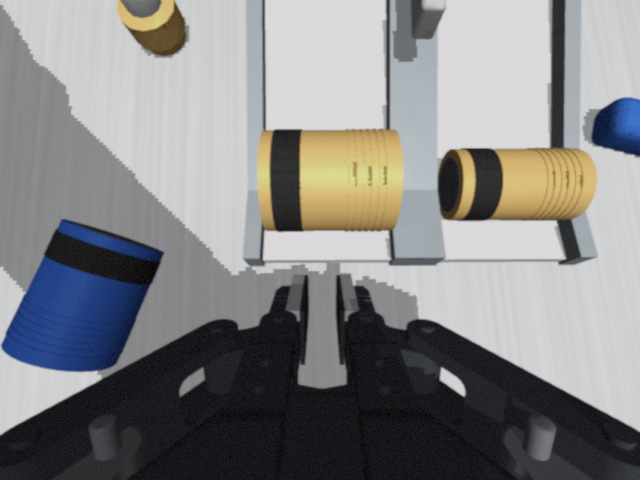

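Emit:
drive_tool --slide '[[0, 2, -4], [0, 6, -4], [0, 10, -4], [1, 14, -4], [1, 18, -4], [1, 22, -3.5], [1, 26, -2.5], [1, 30, -2], [2, 34, -1]]' --turn '[[0, 0, 0], [0, 0, 0], [0, 0, 0], [0, 0, 0], [0, 0, 0], [0, 0, 0], [0, 0, 0], [0, 0, 0], [0, 0, 0]]' --gripper '[0.15, 0.15, 0.15, 0.15, 0.15, 0.15, 0.15, 0.15, 0.15]'

```text
t: 7.1
eef_pos: [0.5223, -0.0242, 0.0007]
tool_rot: [0.695, 0.164, 0.687, 0.132]
contact_force: [-0.3, -1.0, 0.6]
gripper_width: 0.152
```

```bash
sed -i '$a print("tip",tip(bot.get_obs()).round(1))' look.py
python3 look.py 9 scene wrist
```

```text
[-0.09  0.63  0.37  2.05 -0.92  0.83  0.94] [-0.3 -1.   0.6] ramp [-80.   45.9   0.7]
tip [-91.8  45.6  29.1]
```

View pics/scene9.png

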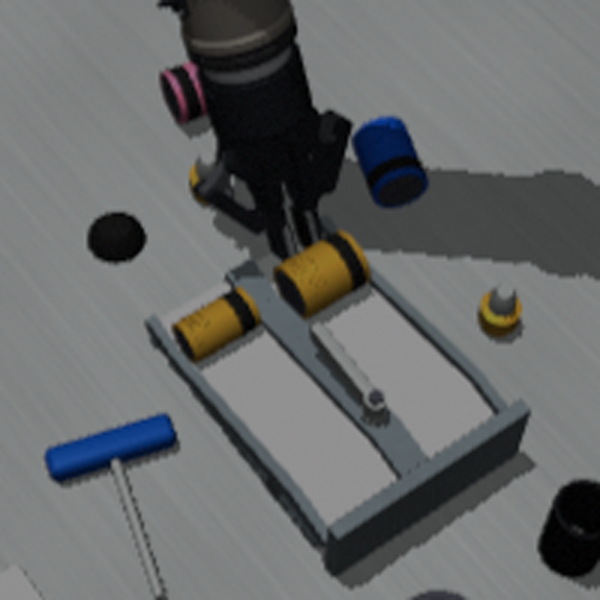

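View pics/wrist9.png

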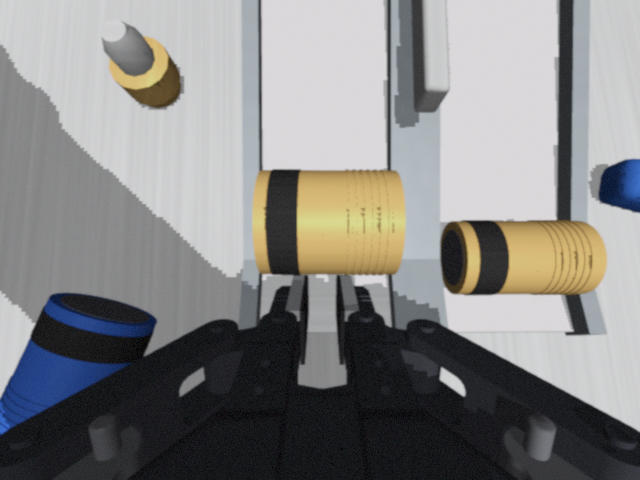

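Emit:
drive_tool --slide '[[0, 5, 0], [0.5, 10, 0.5], [1, 15, 1], [1, 20, 1.5], [1, 25, 2.5], [1.5, 30, 3], [2, 35, 4], [2, 40, 5], [2, 45, 6], [2.5, 50, 7]]' --turn '[[0, 0, 0], [0, 0, 0], [0, 0, 0], [0, 0, 0], [0, 0, 0], [0, 0, 0], [0, 0, 0], [0, 0, 0], [0, 0, 0], [0, 0, 0]]' --gripper '[0.15, 0.15, 0.15, 0.15, 0.15, 0.15, 0.15, 0.15, 0.15, 0.15]'

```text
t: 8.2
eef_pos: [0.525, 0.027, 0.0079]
tool_rot: [0.695, 0.164, 0.687, 0.133]
contact_force: [-0.6, -1.2, -0.2]
gripper_width: 0.149
```

```bash
python3 look.py 10 scene wrist
```

```text
[-0.17  0.6   0.35  2.07 -0.95  0.8   0.87] [-0.6 -1.2 -0.2] ramp [-28.7  45.8   7.9]
tip [-40.6  45.8  36.3]
```

View pics/scene10.png

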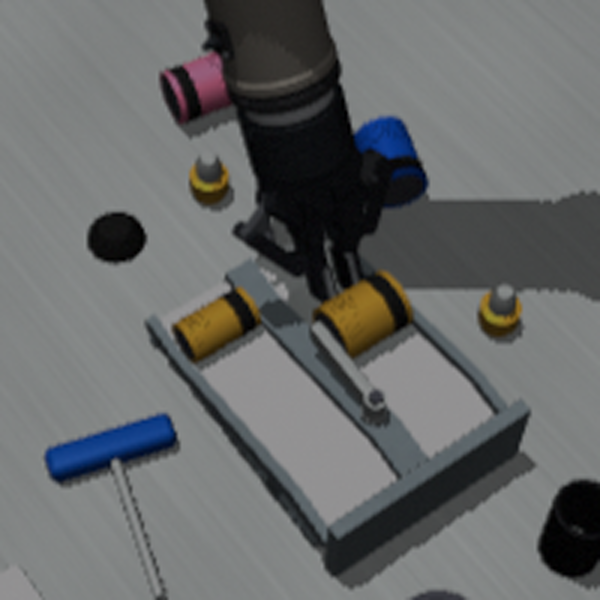

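View pics/wrist10.png

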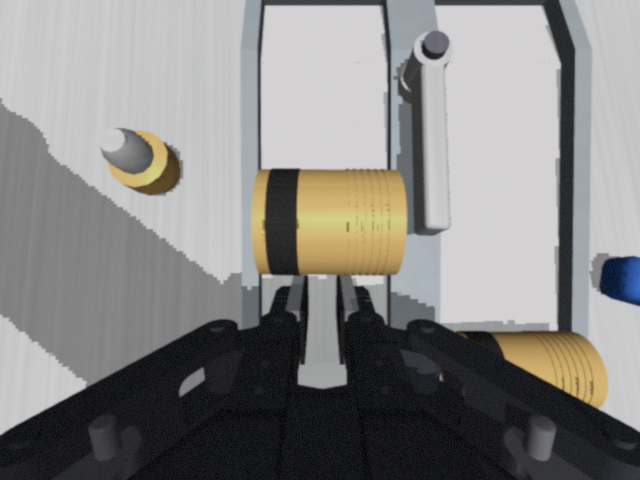

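```bash
python3 - <<'E'
from h import *; from station import bot
o=bot.get_obs(); R=cur(o); p=o["eef_pos"]
S=bot.read_camera("scene");Wc=bot.read_camera("wrist")
s=np.clip(S["color"][190:280,300:400].astype(float)*2.5,0,255).astype(np.uint8)
cv2.imwrite("pics/s11.png",cv2.resize(s[:,:,::-1],None,fx=7,fy=6.5,interpolation=cv2.INTER_CUBIC)[:600])
def P34(c):
    f=K(c); return np.array([[f,0,c["cx"]],[0,f,c["cy"]],[0,0,1]])@np.c_[c["R"],c["t"]]
for a,b in(((548,435),(320,227)),((425,330),(339,238)),((375,325),(341,242))):
    X=cv2.triangulatePoints(P34(Wc),P34(S),np.array(a,float),np.array(b,float)); X=(X[:3]/X[3]).ravel()
    print("ramp",inramp(X).round(1),"tool mm",(R.T@(X-p)*1000).round(1), proj(S,[X]),proj(Wc,[X]))
E
```

```text
ramp [-84.2 -11.  104.1] tool mm [-110.8  -12.4   56.6] [[321.70745752 229.18283286]] [[556.5261283  482.37769891]]
ramp [-52.3  13.5  87.7] tool mm [-82.7  10.1  32.3] [[339.4229713  238.23766332]] [[428.92569682 336.56361409]]
ramp [-55.4  22.9  59.1] tool mm [-57.9  -4.3  22.9] [[341.78954201 242.31739245]] [[381.71642627 333.88559015]]
```

View pics/s11.png

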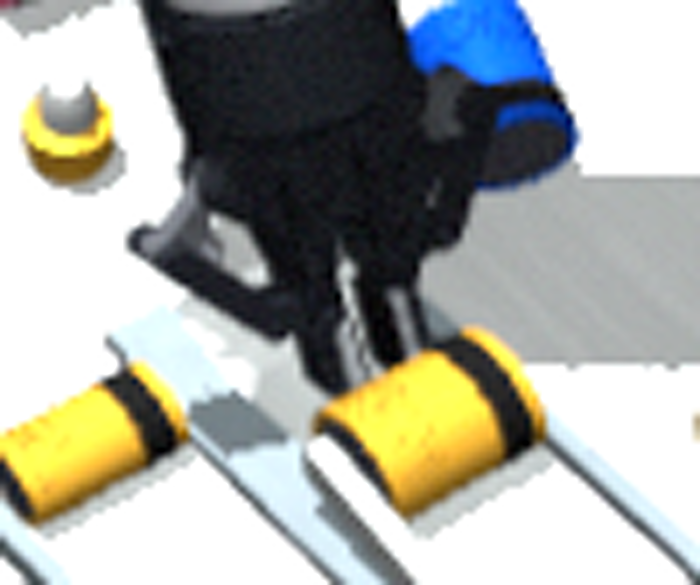

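Emit:
drive_tool --slide '[[0, 5, 0.5], [0.5, 10, 1.5], [1, 15, 2.5], [1, 20, 3.5], [1, 25, 4], [1.5, 30, 5], [2, 35, 6], [2, 40, 7], [2, 45, 8], [2.5, 50, 9]]' --turn '[[0, 0, 0], [0, 0, 0], [0, 0, 0], [0, 0, 0], [0, 0, 0], [0, 0, 0], [0, 0, 0], [0, 0, 0], [0, 0, 0], [0, 0, 0]]' --gripper '[0.15, 0.15, 0.15, 0.15, 0.15, 0.15, 0.15, 0.15, 0.15, 0.15]'

```text
t: 9.4
eef_pos: [0.5275, 0.0773, 0.017]
tool_rot: [0.695, 0.163, 0.687, 0.133]
contact_force: [-0.3, -1.1, -0.5]
gripper_width: 0.15
```

```bash
python3 look.py 12 scene wrist
```

```text
[-0.25  0.58  0.34  2.08 -0.96  0.77  0.79] [-0.3 -1.1 -0.5] ramp [21.7 45.9 17. ]
tip [ 9.7 45.9 45.3]
```

View pics/scene12.png

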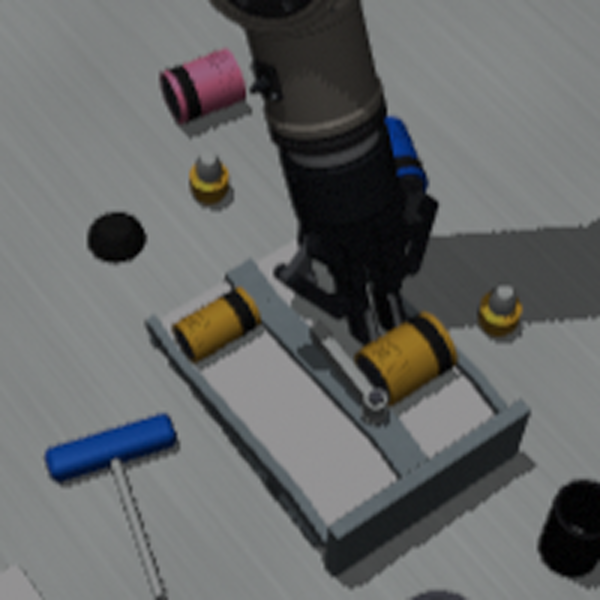

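View pics/wrist12.png

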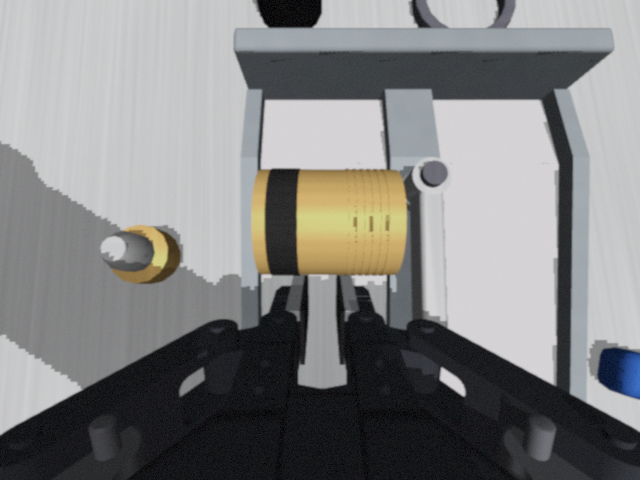

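Emit:
drive_tool --slide '[[0, 4, 0.5], [0.5, 8, 1.5], [0.5, 12, 2], [1, 16, 3], [1, 20, 3.5], [1, 24, 4.5], [1.5, 28, 5], [1.5, 31, 5.5], [1.5, 34, 6], [2, 37, 6]]' --turn '[[0, 0, 0], [0, 0, 0], [0, 0, 0], [0, 0, 0], [0, 0, 0], [0, 0, 0], [0, 0, 0], [0, 0, 0], [0, 0, 0], [0, 0, 0]]' --gripper '[0.15, 0.15, 0.15, 0.15, 0.15, 0.15, 0.15, 0.15, 0.15, 0.15]'

```text
t: 10.5
eef_pos: [0.5294, 0.1156, 0.0231]
tool_rot: [0.695, 0.163, 0.687, 0.134]
contact_force: [0.1, 0.1, -0.3]
gripper_width: 0.151
```

```bash
python3 look.py 13 scene wrist
```

```text
[-0.32  0.56  0.33  2.08 -0.97  0.75  0.72] [ 0.1  0.1 -0.3] ramp [60.  46.  23.1]
tip [47.6 45.9 51.4]
```

View pics/scene13.png

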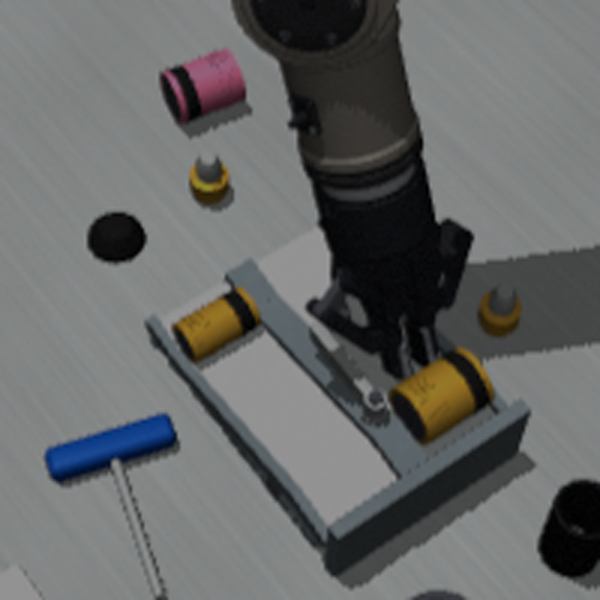

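View pics/wrist13.png

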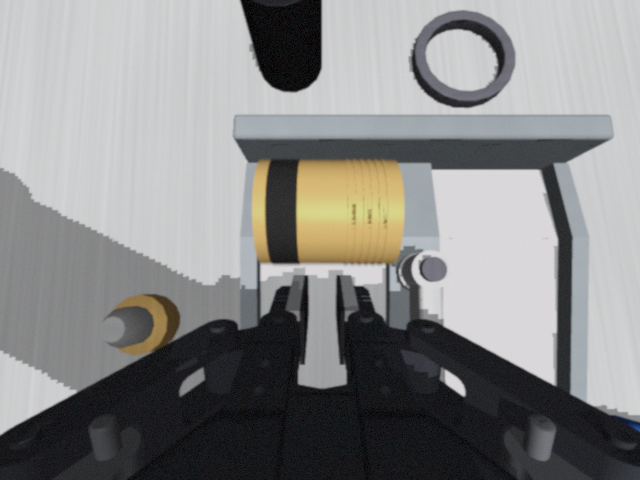

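Emit:
drive_tool --slide '[[0, -10, 3], [-1, -20, 10], [-1, -25, 40], [0, -30, 75], [10, -40, 100], [30, -50, 100], [50, -58, 100], [70, -65, 100], [73, -65, 100], [73, -65, 100]]' --turn '[[0, 0, 0], [0, 0, 0], [0, 0, 0], [-0.1, 0, 0], [-0.2, -0.01, 0], [-0.3, -0.02, 0], [-0.42, -0.02, 0], [-0.42, -0.02, 0], [-0.42, -0.02, 0], [-0.42, -0.02, 0]]' --gripper '[0.15, 0.15, 0.15, 0, 0, 0, 0, 0, 0, 0]'

```text
t: 11.6
eef_pos: [0.6022, 0.0491, 0.1233]
tool_rot: [0.72, 0.014, 0.693, -0.011]
contact_force: [0.3, -0.6, -0.3]
gripper_width: -0.001
```

```bash
python3 look.py 14 scene wrist top; python3 - <<'E'
from h import *; from station import bot
o=bot.get_obs(); print(cur(o).round(3), need(o,(3,-28,60),0,-1))
E
```

```text
[-0.67  0.49  0.64  1.87 -0.38  0.86  0.12] [ 0.3 -0.6 -0.3] ramp [ -2.7 -30.2 123.3]
tip [ -2.5 -28.1 154.1]
[[ 0.038  0.036  0.999]
 [ 0.004  0.999 -0.036]
 [-0.999  0.005  0.038]] (array([ -1. ,   5.4, -63.1]), array([-0.004,  0.038, -0.015]))
```

View pics/scene14.png

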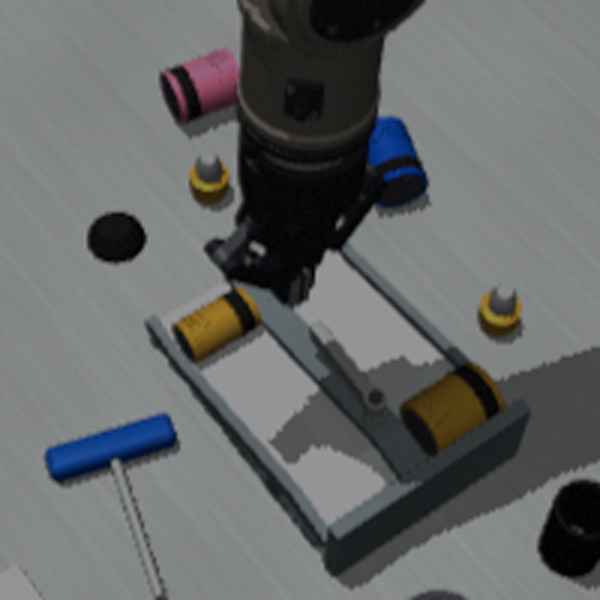

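View pics/wrist14.png

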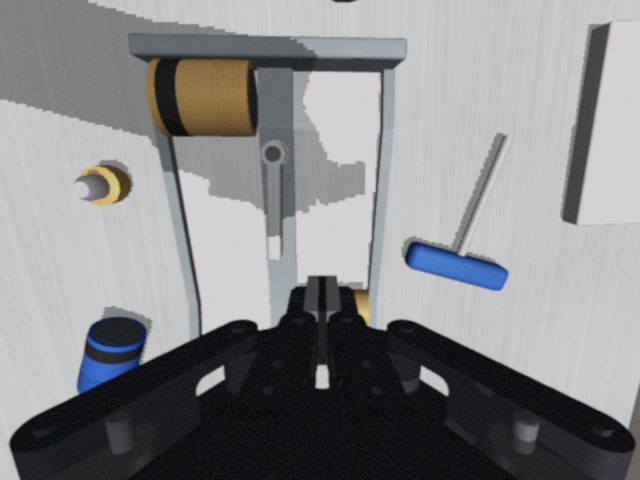

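View pics/top14.png

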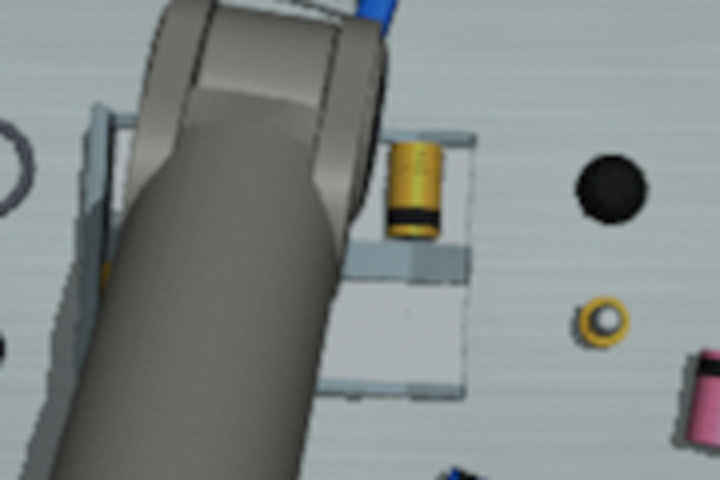

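Emit:
drive_tool --slide '[[1, 3, -30], [1, 5, -60], [1, 5, -85], [1, 5, -93], [1, 5, -93], [1, 5, -93]]' --turn '[[0, 0.02, -0.01], [0, 0.038, -0.015], [0, 0.038, -0.015], [0, 0.038, -0.015], [0, 0.038, -0.015], [0, 0.038, -0.015]]' --gripper '[0, 0, 0, 0, 0, 0]'

```text
t: 12.35
eef_pos: [0.6028, 0.0539, 0.0312]
tool_rot: [0.707, 0.02, 0.707, -0.017]
contact_force: [0.6, -0.1, 0.3]
gripper_width: -0.005
```

```bash
python3 look.py 15 scene wrist; python3 - <<'E'
from h import *; from station import bot
c=bot.read_camera("wrist"); h=cv2.cvtColor(c["color"],cv2.COLOR_RGB2HSV); m=cv2.inRange(h,(12,100,40),(35,255,255))
n,l,st,ce=cv2.connectedComponentsWithStats(m)
for i in range(1,n):
    if st[i,4]>200: print(st[i],[inramp(ray(c,st[i,0]+st[i,2]/2,v,.061)).round(1) for v in (st[i,1],st[i,1]+st[i,3]/2,st[i,1]+st[i,3])])
E
```

```text
[-0.59  0.64  0.55  1.89 -0.48  0.75  0.18] [ 0.6 -0.1  0.3] ramp [  2.2 -30.5  31.2]
tip [  2.5 -30.9  62.6]
[   57    14   163   131 16403] [array([117.7,  39.2,  61. ]), array([94.9, 42.5, 61. ]), array([69.8, 46.1, 61. ])]
[   7   17   68  128 1703] [array([116.7,  76.4,  61. ]), array([94.3, 81.3, 61. ]), array([69.8, 86.7, 61. ])]
[   0  187   60   58 2191] [array([52.4, 95.3, 61. ]), array([39.7, 98.2, 61. ]), array([ 26.3, 101.3,  61. ])]
```

View pics/scene15.png

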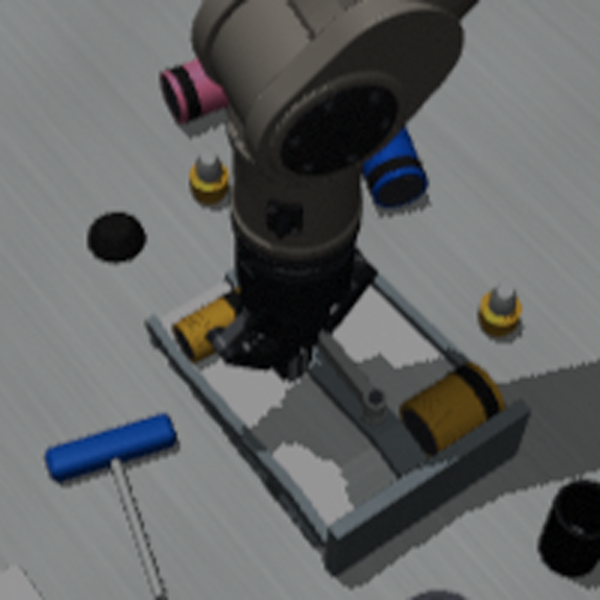

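View pics/wrist15.png

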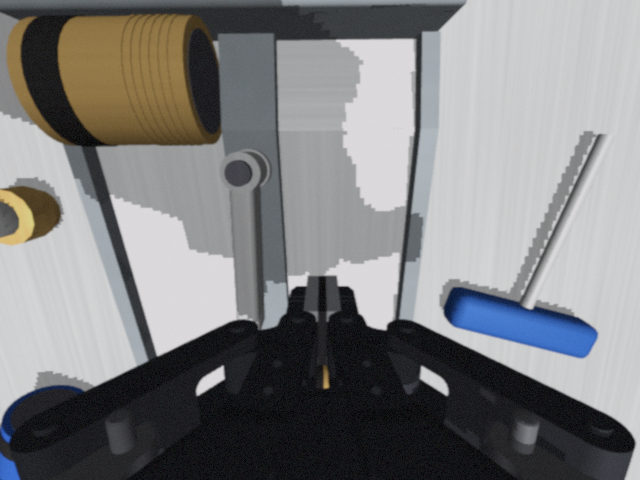

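Emit:
drive_tool --slide '[[-3, 0, -4], [-8, 0, -4], [-13, 0, -4], [-18, -1, -4], [-23, -2, -4], [-28, -2, -4], [-33, -2, -4], [-38, -1, -4], [-43, 0, -4], [-43, 0, -4]]' --turn '[[0, 0, 0], [0, 0, 0], [0, 0, 0], [0, 0, 0], [0, 0, 0], [0, 0, 0], [0, 0, 0], [0, 0, 0], [0, 0, 0], [0, 0, 0]]' --gripper '[0, 0, 0, 0, 0, 0, 0, 0, 0, 0]'

```text
t: 13.5
eef_pos: [0.5592, 0.0547, 0.0274]
tool_rot: [0.707, 0.02, 0.707, -0.016]
contact_force: [1.0, -0.4, 0.2]
gripper_width: 0.002
```

```bash
python3 look.py 16 scene wrist
```

```text
[-0.63  0.59  0.55  1.99 -0.48  0.69  0.18] [ 1.  -0.4  0.2] ramp [ 0.7 13.1 27.4]
tip [ 0.5 12.4 58.5]
```

View pics/scene16.png

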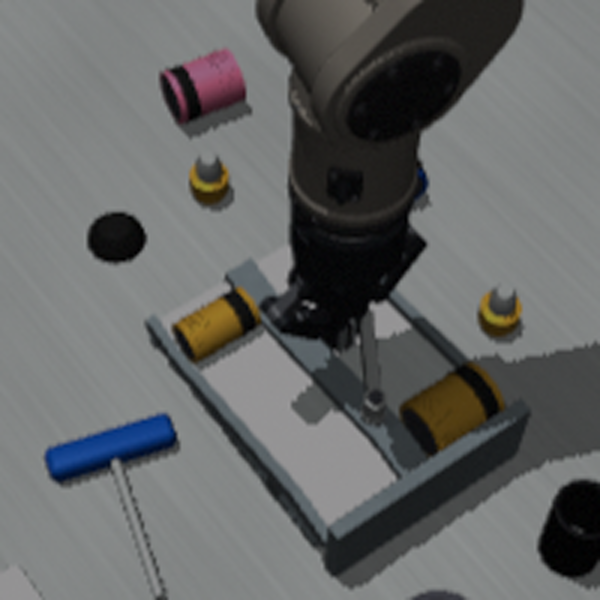

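View pics/wrist16.png

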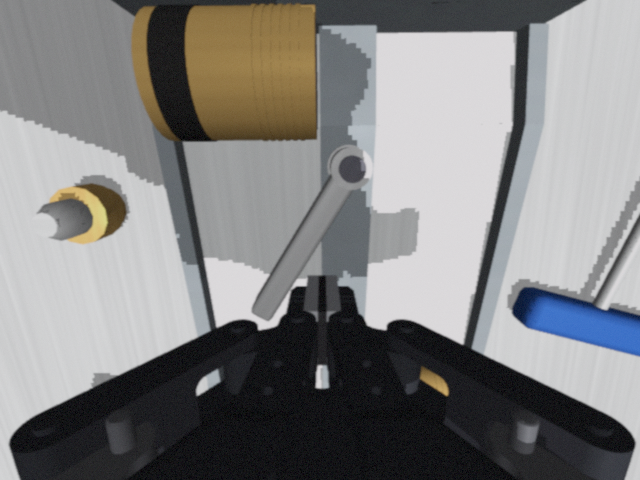

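Emit:
drive_tool --slide '[[-5, 2, 0], [-10, 3, 0], [-14, 6, 0], [-18, 9, 0], [-22, 12, 0], [-26, 15, 0], [-30, 19, 0], [-33, 23, 0], [-36, 27, 0], [-36, 27, 0]]' --turn '[[0, 0, 0], [0, 0, 0], [0, 0, 0], [0, 0, 0], [0, 0, 0], [0, 0, 0], [0, 0, 0], [0, 0, 0], [0, 0, 0], [0, 0, 0]]' --gripper '[0, 0, 0, 0, 0, 0, 0, 0, 0, 0]'

```text
t: 14.6
eef_pos: [0.5233, 0.0825, 0.0273]
tool_rot: [0.707, 0.019, 0.707, -0.016]
contact_force: [-0.6, -0.3, 0.1]
gripper_width: -0.004
```

```bash
python3 look.py 17 wrist
```

```text
[-0.71  0.54  0.56  2.07 -0.48  0.65  0.13] [-0.6 -0.3  0.1] ramp [26.6 50.3 27.3]
tip [26.1 50.1 58.4]
```

View pics/wrist17.png

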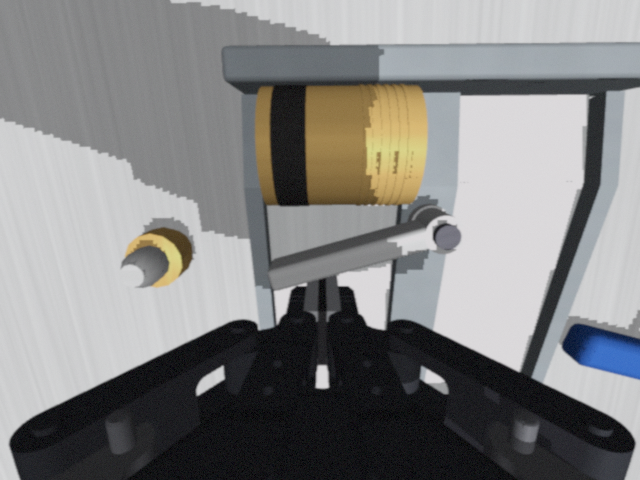

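Emit:
drive_tool --slide '[[0, 3, 0], [0, 6, 0], [0, 9, 0], [1, 12, 0], [1, 14, 0], [1, 15, 0], [1, 15, 0]]' --turn '[[0, 0, 0], [0, 0, 0], [0, 0, 0], [0, 0, 0], [0, 0, 0], [0, 0, 0], [0, 0, 0]]' --gripper '[0, 0, 0, 0, 0, 0, 0]'

```text
t: 15.35
eef_pos: [0.5246, 0.0973, 0.0274]
tool_rot: [0.707, 0.019, 0.707, -0.016]
contact_force: [0.9, -0.2, -0.2]
gripper_width: 0.001
```

```bash
python3 look.py 18 wrist
```

```text
[-0.73  0.55  0.56  2.06 -0.48  0.66  0.1 ] [ 0.9 -0.2 -0.2] ramp [41.5 49.8 27.4]
tip [41.3 49.7 58.4]
```

View pics/wrist18.png

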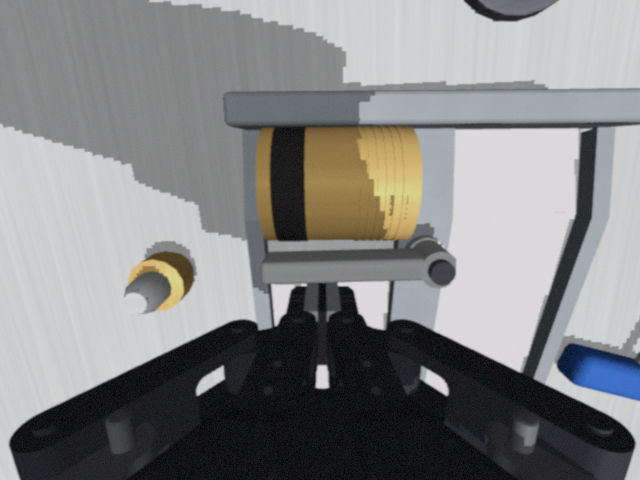

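Across almost fully; push 1 mm steps until force shows the end stop.

Emit:
drive_tool --slide '[[0, 1, 0], [0, 2, 0], [0, 2.5, 0], [0, 2.5, 0]]' --turn '[[0, 0, 0], [0, 0, 0], [0, 0, 0], [0, 0, 0]]' --gripper '[0, 0, 0, 0]'

```text
t: 15.8
eef_pos: [0.5247, 0.0986, 0.0274]
tool_rot: [0.707, 0.019, 0.706, -0.017]
contact_force: [0.2, -4.3, 0.7]
gripper_width: -0.002
```

Emit:
drive_tool --slide '[[0, -3, 0], [0, -12, 0], [0, -25, 5], [0, -30, 35], [0, -35, 75], [0, -60, 120], [0, -100, 140], [0, -145, 140], [0, -170, 140], [0, -170, 140]]' --turn '[[0, 0, 0], [0, 0, 0], [0, 0, 0], [0, 0, 0], [0, 0, 0], [0, 0, 0], [0, 0, 0], [0, 0, 0], [0, 0, 0], [0, 0, 0]]' --gripper '[0, 0, 0, 0, 0, 0, 0, 0, 0, 0]'

```text
t: 16.8
eef_pos: [0.524, -0.077, 0.1685]
tool_rot: [0.708, 0.022, 0.706, -0.02]
contact_force: [-0.4, 0.5, -0.0]
gripper_width: 0.003
```

```bash
python3 look.py 19 scene top wrist; python3 - <<'E'
from h import *; from station import bot
for n in("wrist","scene"):
    c=bot.read_camera(n); h=cv2.cvtColor(c["color"],cv2.COLOR_RGB2HSV); m=cv2.inRange(h,(12,100,40),(35,255,255))
    k,l,st,ce=cv2.connectedComponentsWithStats(m)
    for i in range(1,k):
        if st[i,4]>60: print(n,st[i],inramp(ray(c,*ce[i],.061)).round(1),inramp(ray(c,*ce[i],.037)).round(1))
E
```

```text
[-0.58  0.34  0.76  1.98 -0.29  0.93  0.26] [-0.4  0.5 -0. ] ramp [-132.6   41.5  168.5]
tip [-126.8   41.3  198.5]
wrist [183  16  40  44 698] [ 16.1 128.   61. ] [ 22.7 135.4  37. ]
wrist [ 403  143   51   38 1717] [-71.8 -46.2  61. ] [-72.8 -53.8  37. ]
wrist [383 144  12  37 305] [-72.3 -13.6  61. ] [-73.3 -18.4  37. ]
wrist [320 267  26  20 235] [-170.9   30.6   61. ] [-180.4   29.6   37. ]
scene [303 205  13  13 102] [-164.6    8.7   61. ] [-179.5   17.8   37. ]
scene [298 249  23  22 282] [-58.5 -59.9  61. ] [-70.8 -52.5  37. ]
scene [400 248  14  14 111] [ 52.6 117.1  61. ] [ 43.1 128.9  37. ]
scene [373 274  29  26 399] [89.7 41.1 61. ] [81.1 51.  37. ]
```

View pics/scene19.png

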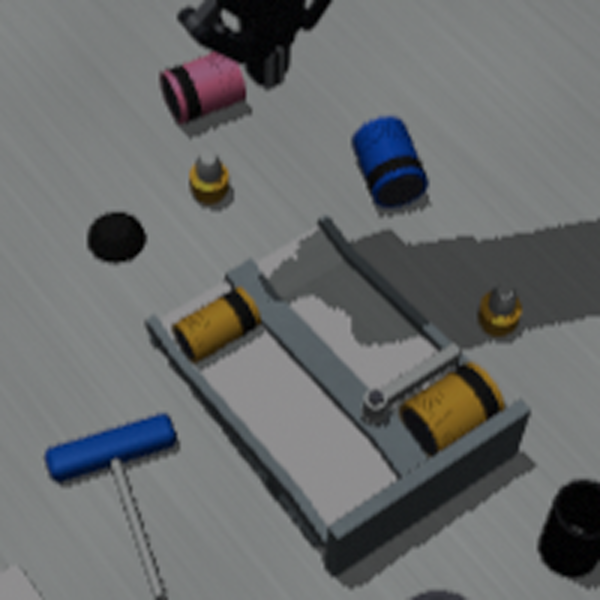

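View pics/top19.png

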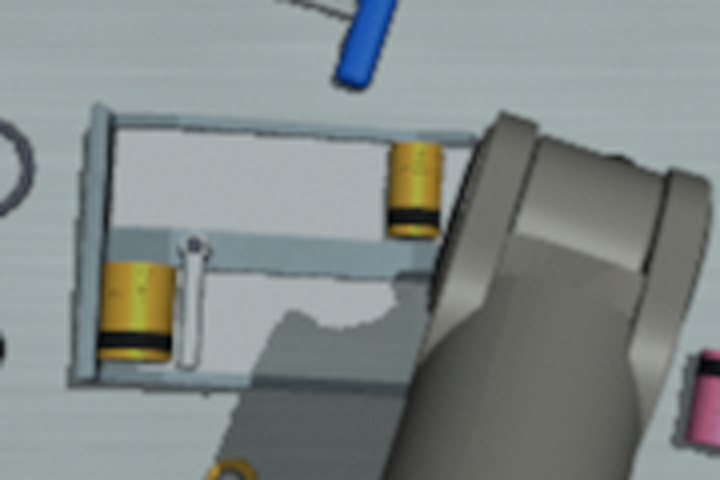

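View pics/wrist19.png

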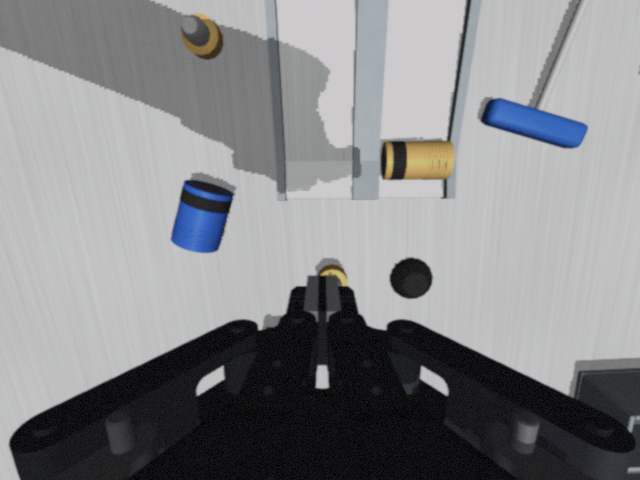

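```bash
python3 -c "
from station import bot
print(bot.hand_in())"
```

```text
the job is handed in; nothing more can be done
None
```

I pushed the larger sleeve up the +y gutter (the one nearer the robot) and over the crest to the stop plate. I then swung the keeper bar across behind it to its end stop, backed the arm clear and handed the job in at about 17 s.

**Last checks:**
- **Larger sleeve:** the final pictures show it against the plate. Before the keeper was swung, the wrist view gave its centre at ramp x about 93–95 mm. The last scene view gave about 90 mm, at the centre of its coloured area. The target is 92, so the two views differ by 3–5 mm, about as wide as the allowed ±4 mm.
- **Keeper:** it is square across the gutter, and a reaction of about 4 N showed it had reached its end stop.
- **Other things:** the smaller sleeve, both knobs, the bumper and the hex key show no visible change in the final pictures. I didn't check the lock ring, standing tube, grease jar or spanner closely at the end, but the arm never worked near them.
- **Robot:** it was touching nothing when I handed in.

**What disagreed:** the real fingertips sit about 31 mm short of the reported TCP, by triangulation from two views. Because of this, my first push at t ≈ 4.5 s rode onto the top of the sleeve with about 18 N and did not visibly move it. I backed off, corrected for the offset, and the second push worked.

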